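# Cover the round watch movements for the night

### The job

Cover the three round watch movements on the bench, each with the round dust cover of its own size: set it down gently over the movement, without dropping it, so that its rim stands flat on the bench all round. Do not touch the movements with the gripper or push them from their places. Leave the rectangular movement open and leave it, the rectangular cover, the loupe and the oil pot where they stand.

Things in the scene. Friction and masses are not known exactly. Their poses are not given: they have to be found in the camera images.
- cover_small: The small ROUND dust cover: an aluminium cap standing mouth down, outer diameter 46 mm, inner diameter 40 mm, 33 mm high (30 mm clear inside, wall 3 mm), with a round black knob 14 mm in diameter on the middle of its top, from 33 to 55 mm above the mouth. 40 to 70 g. Loose. Origin: centre of the mouth (underside); z up along the knob.
- cover_medium: The medium ROUND dust cover: an aluminium cap standing mouth down, outer diameter 66 mm, inner diameter 60 mm, 33 mm high (30 mm clear inside, wall 3 mm), with a round black knob 14 mm in diameter on the middle of its top, from 33 to 55 mm above the mouth. 64 to 112 g. Loose. Origin: centre of the mouth (underside); z up along the knob.
- cover_large: The large ROUND dust cover: an aluminium cap standing mouth down, outer diameter 86 mm, inner diameter 80 mm, 33 mm high (30 mm clear inside, wall 3 mm), with a round black knob 14 mm in diameter on the middle of its top, from 33 to 55 mm above the mouth. 96 to 168 g. Loose. Origin: centre of the mouth (underside); z up along the knob.
- cover_rect: The RECTANGULAR dust cover, 60 mm (its x) by 76 mm (its y), 33 mm high, same aluminium and same knob. Loose; to be left where it stands. Origin: centre of its underside; z up.
- movement_small: The small ROUND watch movement: a brass movement with wheels on top, in a grey round holder 22 mm in diameter, 21 mm high in all, standing loose on the bench. Its cover is cover_small, which leaves about 9 mm free all round. Origin: centre of its underside; z up.
- movement_medium: The medium ROUND watch movement: a brass movement with wheels on top, in a grey round holder 42 mm in diameter, 21 mm high in all, standing loose on the bench. Its cover is cover_medium, which leaves about 9 mm free all round. Origin: centre of its underside; z up.
- movement_large: The large ROUND watch movement: a brass movement with wheels on top, in a grey round holder 62 mm in diameter, 21 mm high in all, standing loose on the bench. Its cover is cover_large, which leaves about 9 mm free all round. Origin: centre of its underside; z up.
- movement_rect: The RECTANGULAR watch movement in a grey holder 32 mm (its x) by 46 mm (its y), 21 mm high. Loose; to be left open where it stands. Origin: centre of its underside; z up.
- loupe: Bystander: black eye loupe standing upright, 30 mm in diameter, 26 mm high, loose. Origin: centre of its underside.
- oil_pot: Bystander: black oil pot with an amber top, 48 mm in diameter, 32 mm high, loose. Origin: centre of its underside.
Things that resemble listed ones, but are neither listed nor needed, are in the scene too. Leave any brown or turquoise look-alike of the cover_large alone. Leave any red look-alike of the cover_rect alone.

How it is judged (in metres and radians):
At the end, for the whole second after the job is handed in: Each round cover stands released over the round movement of its size: centres within 12 mm, rim under 4 mm above the bench, both upright within 0.06 rad, at rest (0.02 m/s, 0.2 rad/s). Movements, rectangular cover, loupe and oil pot within 15 mm of their starts, upright within 0.06 rad (horizontal distance between cover_small and movement_small below 0.012 m and height (world z) of each of cover_small, cover_medium, cover_large below 0.004 m and angle between each of cover_small, movement_small, cover_medium, movement_medium, cover_large, movement_large, cover_rect, movement_rect, loupe, oil_pot's own z axis and vertical below 0.06 rad and linear speed of each of cover_small, cover_medium, cover_large below 0.02 m/s and angular speed of each of cover_small, cover_medium, cover_large below 0.2 rad/s and horizontal distance between cover_medium and movement_medium below 0.012 m and horizontal distance between cover_large and movement_large below 0.012 m and distance of each of cover_rect, movement_rect, loupe, oil_pot, movement_small, movement_medium, movement_large from where it was at the start of the episode below 0.015 m); the robot touches nothing.
It fails at once if a watch movement is knocked or pushed more than 15 mm from its place (distance of any of movement_small, movement_medium, movement_large, movement_rect from where it was at the start of the episode above 0.015 m).
It fails at once if the arm or fingers touch a watch movement (more than 1 N) (contact force between any of the fingers, the arm and movement_small above 1 N or contact force between any of the fingers, the arm and movement_medium above 1 N or contact force between any of the fingers, the arm and movement_large above 1 N or contact force between any of the fingers, the arm and movement_rect above 1 N).
It fails at once if the rectangular cover, the loupe or the oil pot is moved more than 15 mm (distance of any of cover_rect, loupe, oil_pot from where it was at the start of the episode above 0.015 m).
It fails at once if a round cover falls or is flung (faster than 0.5 m/s with the fingers off it) ((contact force between the fingers and cover_small below 0.05 N and linear speed of cover_small above 0.5 m/s) or (contact force between the fingers and cover_medium below 0.05 N and linear speed of cover_medium above 0.5 m/s) or (contact force between the fingers and cover_large below 0.05 N and linear speed of cover_large above 0.5 m/s)).
It also fails if it takes over 96 s, if anything falls off the work surface, if the arm or the gripper's body presses on something with over 40 N, if the wrist force passes 120 N, or if a joint passes its speed limit or range.

### The arm

A 7-joint arm with a two-finger parallel gripper is mounted at the origin on the work surface. World frame = base frame: x ahead of the robot, y to its left, z up, the work surface at z = 0. Lengths are in m, angles in degrees, forces in N, time in s.
With the tool pointing down it reaches from about 0.425 to 0.875 m from the base axis. Payload 4.7 kg.
Tool frame: the origin (TCP) lies at the very end of the fingers, on their centre line; the grasp point (between the pads) lies behind it (env.pinch_z is the z of the grasp point in the tool frame, in m); z points along the fingers, y is the direction in which the jaws open and shut (so a half turn about z gives the same grasp; the last joint's range is limited). The gripper opens to 87 mm and grips with 3 to 60 N. Pads are 19 mm wide; open, the fingers measure 117 mm over their backs; the gripper's body (75 mm by 190 mm) begins 51 mm behind the grasp point.
Start: joints at [-64.567, 18.392, -4.016, 83.108, 1.295, 78.541, -3.26], TCP at [0.271, 0.591, 0.223] pointing down, gripper open.
Joint ranges: [-163.93, 163.93], [-17.29, 119.83], [-79.2, 71.16], [3.27, 140.29], [-89.18, 269.18], [5.43, 117.66], [-154.24, 154.24]. Speed limits (degrees/s): [147.25, 147.25, 180, 180, 180, 180, 180].

### API

Orientations are given as [roll, pitch, yaw] about the fixed x, y, z axes, in that order (R = Rz(yaw) Ry(pitch) Rx(roll)).
In Python, from cell import readout, read_camera, env gives the robot as it stands. The module is installed in compiled form; this text tells all that it offers.
- The arm moves only by the tool servo_tool, never from a script. Its argument "plan" is a list that holds one entry, the list of rows, each a list of 5 numbers: the finger opening in m, from 0 to 0.087, then the shift along the tool's x, y, z in m, then the turn about the tool's z in rad. In form: [[[jaw, x, y, z, yaw], ...]]. A call has 1 to 12 rows; each row is the pose to reach, as a shift and turn from the pose measured when the call began, along the tool's axes at that moment; what a row does not reach only later rows make up. A row lasts 1/12 s, in which the tool goes at most 41.7 mm and 7.16 degrees, less where a joint would pass 70% of its speed; a pose out of reach is approached as far as the arm can. A call with a gripper value outside its range is refused whole. The fingers move at their own pace and stop on an object; "force" is the grip in N (left out, the last holds). Time passes only in rows, so rows that repeat a pose let the fingers close. It gives the time, the measured TCP pose, the force and the opening at its end, in the units of the state.
- readout.get_obs(): the state, without advancing time (a new reading comes with each control period).
- read_camera(name): name is "side" or "top" or "wrist"; returns a dict with "image" (420x560x3 uint8, red, green, blue), "range_z" (420x560 float32, m along the optical axis (not along the pixel's ray), 0 where there is no reading), "mtx" (3x3 intrinsics, pixels), "camera_from_world" (4x4, takes a point from world to camera coordinates). Camera axes: x right, y up, looking along -z (the intrinsics and any distortion apply to the point x, -y, -z); pixel columns grow to the right and rows downward; lengths in m; the calibration is good to about 2 mm. A picture is of the moment at which its call begins.
- env.sign_off(): hands the job in, once; it reports no verdict.
The state is a dict: "time_s": time; "qpos": joint angles; "joint_velocities": joint speeds; "effort": joint torques, N m; "tool_pos": TCP position; "tool_rot": TCP orientation; "force": force on the tool from outside, world axes, zero at the start; "wrist_torque": the same for the moment, N m; "grip_width": finger opening in m.
Only numpy, scipy, OpenCV 4.12 (cv2) and the standard library are available. Lean on these libraries where they do the work, as an engineer would, in place of code of your own. Each camera call takes 0.05 s, during which the arm holds its last target. There are 200 camera calls.

## Working session

There is one attempt and no reset: what is moved stays moved. The work goes in short steps, Python scripts to look and compute and a tool call to move; the robot and the scene stay as the last step left them, time stands still between calls to the robot, and variables do not carry over. Pictures are saved under pics/ and viewed, about 12 in all and at most 16, crops included, and the job is handed in when it is done.

Besides the shell and the picture viewer there is one more tool, called after ">>>" by a JSON object that holds its "api" and its "payload", one argument or row to a line. servo_tool: Moves the arm, as the interface text tells. Its arguments: {"type":"object","properties":{"plan":{"type":"array"},"force":{"type":"number"}},"required":["plan"]}

```bash
mkdir -p pics
cat > h.py <<'E'
import numpy as np, cv2
from cell import readout, read_camera, env
def snap(n,f=None):
    c=read_camera(n)
    if f: cv2.imwrite('pics/'+f,c['image'][:,:,::-1])
    return c
def ray(c,u,v,z):
    T=np.linalg.inv(c['camera_from_world']); d=np.linalg.inv(c['mtx'])@[u,v,1]
    d=T[:3,:3]@(d*[1,-1,-1]); o=T[:3,3]
    return o+d*(z-o[2])/d[2]
def cloud(c):
    v,u=np.mgrid[:420,:560]; r=c['range_z']; d=np.stack([u,v,np.ones_like(u)],-1)@np.linalg.inv(c['mtx']).T
    p=d*r[...,None]*[1,-1,-1]; T=np.linalg.inv(c['camera_from_world'])
    return p@T[:3,:3].T+T[:3,3]
E
python3 - <<'E'
from h import *
print(readout.get_obs(),env.pinch_z)
t=snap('top','top.png'); snap('side','side.png')
print(t['mtx'],np.linalg.inv(t['camera_from_world']))
E
```

```text
{'time_s': 0.0, 'qpos': array([-64.56698537,  18.43787409,  -4.01540025,  83.17411659,
         1.29391622,  78.53901271,  -3.26005281]), 'joint_velocities': array([-0.01804946,  0.00924002, -0.01570665,  0.04667185, -0.02425667,
       -0.02634913, -0.02749481]), 'effort': array([ 2.07528051e-04, -4.91287744e+01, -4.04001307e-01, -3.12527490e+01,
       -6.39008288e-02,  4.37220780e-02,  1.72703194e-04]), 'tool_pos': array([0.27065915, 0.59037822, 0.22148179]), 'tool_rot': array([-1.79894175e+02,  4.61958776e-03,  1.55376328e+02]), 'force': array([-0.17174386, -0.41810128, -0.93860347]), 'wrist_torque': array([ 0.01466477, -0.02938261,  0.04706168]), 'grip_width': 0.08688766132344114} -0.0187
[[434.6767644    0.         278.96772816]
 [  0.         434.6767644  206.59639647]
 [  0.           0.           1.        ]] [[ 0.02323414  0.99579761 -0.08858492  0.40621552]
 [-0.99940917  0.02538017  0.02317665 -0.06758038]
 [ 0.02532755  0.08799409  0.99579895  1.13607009]
 [ 0.          0.          0.          1.        ]]
```

View pics/top.png

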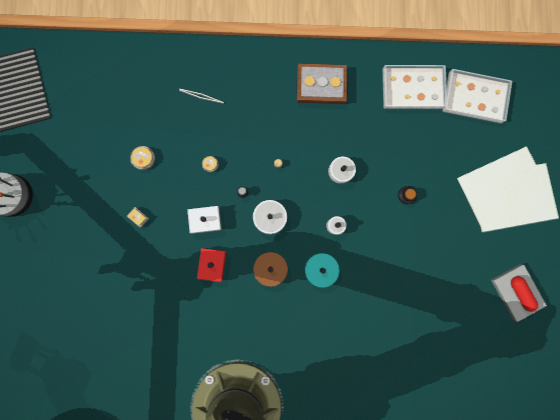

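View pics/side.png

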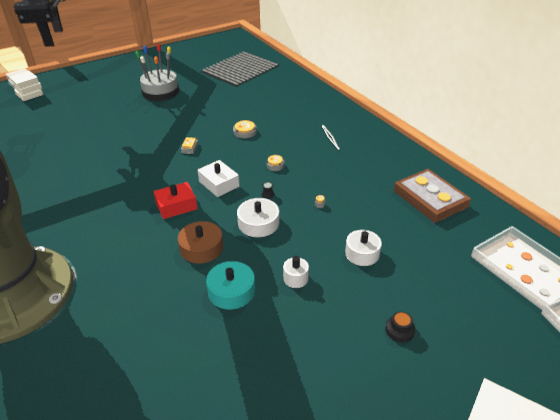

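Top view: movements at large (142,157), medium (210,163) and small (278,163). Aluminium covers at large (269,216), medium (342,169) and small (336,225). The loupe is at (242,191), the rectangular cover at (204,219), the rectangular movement at (138,216) and the oil pot at (408,194). The side view agrees.

Run:
```python
from h import *
def meas(cam,pix):
    c=snap(cam); P=cloud(c); 
    for n,(u,v,R,h) in pix.items():
        q=ray(c,u,v,h); m=(np.hypot(*(P[...,:2]-q[:2]).transpose(2,0,1))<R)&(c['range_z']>0)
        m&=(P[...,2]>h-.007)
        (a,b),r=cv2.minEnclosingCircle(P[m][:,:2].astype(np.float32)*1000)
        print(n,'circle',round(a,1),round(b,1),'r',round(r,1),'mean',P[m].mean(0).round(4)*1000,'zmax',P[m][:,2].max().round(4),m.sum())
mv=dict(mL=(142,157,.05,.02),mM=(210,163,.04,.02),mS=(278,163,.03,.02),mR=(138,216,.045,.02),cL=(269,216,.06,.033),cM=(342,169,.05,.033),cS=(336,225,.04,.033),cR=(204,219,.055,.033),loupe=(242,191,.03,.026),pot=(408,194,.04,.032),brown=(270,269,.06,.033),turq=(322,270,.06,.033))
meas('top',mv)
t=snap('top')
for n,(u,v) in dict(kL=(267,216),kM=(344,168),kS=(338,225)).items(): print(n,ray(t,u,v,.055).round(4))
w=snap('wrist'); print(np.linalg.inv(w['camera_from_world']))
```

```text
mL circle 626.4 266.9 r 30.7 mean [625.8 266.1  18.3] zmax 0.0254 354
mM circle 614.5 90.1 r 20.1 mean [614.6  90.7  18.5] zmax 0.0233 158
mS circle 622.5 -86.7 r 10.1 mean [621.9 -87.   17.9] zmax 0.0245 45
mR circle 471.5 271.1 r 25.1 mean [470.8 270.7  18.2] zmax 0.0243 170
cL circle 479.4 -68.4 r 43.0 mean [478.9 -68.5  33.1] zmax 0.0588 877
cM circle 606.4 -253.3 r 32.8 mean [ 606.  -252.7   33.7] zmax 0.0576 504
cS circle 461.9 -240.6 r 23.0 mean [ 461.6 -239.8   34.9] zmax 0.0569 254
cR circle 469.2 98.4 r 47.3 mean [468.3  98.2  32.8] zmax 0.0577 720
loupe circle 544.3 4.7 r 12.5 mean [544.3   4.7  25.4] zmax 0.0294 78
pot circle 546.7 -429.6 r 17.2 mean [ 546.8 -428.7   30.3] zmax 0.0359 131
brown circle 346.9 -73.1 r 42.7 mean [346.9 -73.2  33.3] zmax 0.0581 908
turq circle 347.2 -204.0 r 43.0 mean [ 347.2 -203.6   33.4] zmax 0.057 911
kL [ 0.4781 -0.0635  0.055 ]
kM [ 0.6045 -0.2548  0.055 ]
kS [ 0.46   -0.2412  0.055 ]
[[ 4.17360852e-01 -8.77063248e-01 -2.37844440e-01  2.05844136e-01]
 [ 9.08740490e-01  4.02581364e-01  1.10086182e-01  6.22246744e-01]
 [-8.00805517e-04 -2.62084536e-01  9.65044587e-01  3.85277399e-01]
 [ 0.00000000e+00  0.00000000e+00  0.00000000e+00  1.00000000e+00]]
```

>>> {"api": "servo_tool", "payload": {
  "plan": [
    [[0.05, -0.1, -0.047, 0.005, 0.28], [0.05, -0.2, -0.09, 0.01, 0.56], [0.05, -0.3, -0.14, 0.015, 0.84], [0.05, -0.404, -0.189, 0.02, 1.141], [0.05, -0.404, -0.189, 0.02, 1.141], [0.05, -0.404, -0.189, 0.02, 1.141], [0.05, -0.404, -0.189, 0.02, 1.141], [0.05, -0.404, -0.189, 0.02, 1.141], [0.05, -0.404, -0.189, 0.02, 1.141], [0.05, -0.404, -0.189, 0.02, 1.141], [0.05, -0.404, -0.189, 0.02, 1.141], [0.05, -0.404, -0.189, 0.02, 1.141]]
  ],
  "force": 15
}}

```text
time_s: 1.25
tool_pos: [0.5641, 0.2414, 0.202]
tool_rot: [179.9, 0.3, 89.3]
force: [0.5, -0.7, -0.3]
grip_width: 0.0499
```

>>> {"api": "servo_tool", "payload": {
  "plan": [
    [[0.05, -0.31, -0.081, 0.05, -0.012], [0.05, -0.31, -0.081, 0.05, -0.012], [0.05, -0.31, -0.081, 0.05, -0.012], [0.05, -0.31, -0.081, 0.05, -0.012], [0.05, -0.31, -0.081, 0.05, -0.012], [0.05, -0.31, -0.081, 0.05, -0.012], [0.05, -0.31, -0.081, 0.05, -0.012], [0.05, -0.31, -0.081, 0.05, -0.012], [0.05, -0.31, -0.081, 0.05, -0.012], [0.05, -0.31, -0.081, 0.05, -0.012], [0.05, -0.31, -0.081, 0.05, -0.012], [0.05, -0.31, -0.081, 0.05, -0.012]]
  ]
}}

```text
time_s: 2.25
tool_pos: [0.48, -0.0663, 0.1538]
tool_rot: [179.8, 0.3, 90.1]
force: [0.9, -0.1, 0.3]
grip_width: 0.0496
```

```bash
cat >> h.py <<'E'
def circ(c,xy,R,h):
    P=cloud(c); m=(np.hypot(P[...,0]-xy[0],P[...,1]-xy[1])<R)&(c['range_z']>0)&(P[...,2]>h-.007)
    if m.sum()<5: return None
    (a,b),r=cv2.minEnclosingCircle(P[m][:,:2].astype(np.float32)*1000)
    return round(a,1),round(b,1),round(r,1),P[m][:,2].mean().round(4),m.sum()
def pose():
    o=readout.get_obs(); print(round(o['time_s'],2),o['tool_pos'].round(4),o['tool_rot'].round(2),o['force'].round(1),o['grip_width'].round(4))
E
python3 - <<'E'
from h import *
pose(); w=snap('wrist','w1.png'); print(circ(w,(.479,-.068),.06,.033))
P=cloud(w); m=(np.hypot(P[...,0]-.479,P[...,1]+.068)<.02)&(P[...,2]>.045)&(P[...,2]<.065)
print(P[m].mean(0) if m.any() else 0,m.sum())
E
```

```text
Traceback (most recent call last):
  File "h.py", line 21, in pose
    o=readout.get_obs(); print(round(o['time_s'],2),o['tool_pos'].round(4),o['tool_rot'].round(2),o['force'].round(1),o['grip_width'].round(4))
                                                                                                                      ^^^^^^^^^^^^^^^^^^^^^
AttributeError: 'float' object has no attribute 'round'
```

```bash
sed -i "s/o\['grip_width'\].round(4)/round(o['grip_width'],4)/" h.py
python3 - <<'E'
from h import *
pose(); w=snap('wrist','w1.png'); print(circ(w,(.479,-.068),.06,.033))
P=cloud(w); m=(np.hypot(P[...,0]-.479,P[...,1]+.068)<.02)&(P[...,2]>.052)&(P[...,2]<.065)
print(P[m].mean(0) if m.any() else 0,m.sum())
E
```

```text
2.25 [ 0.48   -0.0663  0.1538] [179.84   0.31  90.15] [ 0.9 -0.1  0.3] 0.0496
(478.4, -55.5, 56.0, np.float64(0.2296), np.int64(84717))
[ 0.47967467 -0.06827593  0.05587043] 267
```

View pics/w1.png

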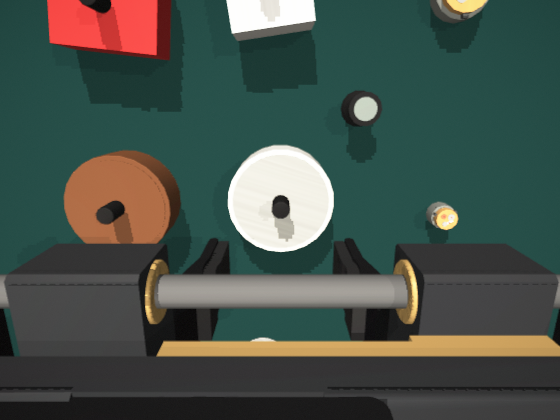

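Wrist view: the large cover's knob is at (280,205), centred between the fingers. It measures (0.4797, -0.0683), which agrees with the top view. Next I descend and grip.

>>> {"api": "servo_tool", "payload": {
  "plan": [
    [[0.05, -0.002, -0.0005, 0.03, 0], [0.05, -0.002, -0.0005, 0.06, 0], [0.05, -0.002, -0.0005, 0.085, 0], [0.05, -0.002, -0.0005, 0.1, 0], [0.05, -0.002, -0.0005, 0.11, 0], [0.05, -0.002, -0.0005, 0.115, 0], [0.05, -0.002, -0.0005, 0.116, 0], [0.05, -0.002, -0.0005, 0.116, 0]]
  ]
}}

```text
time_s: 2.97
tool_pos: [0.4806, -0.0685, 0.0383]
tool_rot: [179.8, 0.3, 90.2]
force: [0.1, -0.4, -0.4]
grip_width: 0.0504
```

>>> {"api": "servo_tool", "payload": {
  "plan": [
    [[0.03, 0, 0, 0, 0], [0.02, 0, 0, 0, 0], [0.01, 0, 0, 0, 0], [0.005, 0, 0, 0, 0], [0.005, 0, 0, 0, 0], [0.005, 0, 0, 0, 0], [0.005, 0, 0, 0, 0], [0.005, 0, 0, 0, 0]]
  ],
  "force": 25
}}

```text
time_s: 3.63
tool_pos: [0.4806, -0.0685, 0.0384]
tool_rot: [179.8, 0.3, 90.2]
force: [-0.5, -0.0, 1.5]
grip_width: 0.0127
```

>>> {"api": "servo_tool", "payload": {
  "plan": [
    [[0.005, 0, 0, -0.01, 0], [0.005, 0, 0, -0.025, 0], [0.005, 0, 0, -0.045, 0], [0.005, 0, 0, -0.065, 0], [0.005, 0, 0, -0.075, 0], [0.005, 0, 0, -0.08, 0], [0.005, 0, 0, -0.08, 0]]
  ]
}}

```text
time_s: 4.22
tool_pos: [0.4809, -0.068, 0.1194]
tool_rot: [179.7, 0.3, 90.2]
force: [0.2, -0.8, -0.8]
grip_width: 0.0128
```

>>> {"api": "servo_tool", "payload": {
  "plan": [
    [[0.005, 0.01, 0.004, 0, 0], [0.005, 0.04, 0.017, 0, 0], [0.005, 0.075, 0.033, 0, 0], [0.005, 0.11, 0.048, 0, 0], [0.005, 0.145, 0.063, 0, 0], [0.005, 0.18, 0.079, 0, 0], [0.005, 0.215, 0.094, 0, 0], [0.005, 0.25, 0.109, 0, 0], [0.005, 0.285, 0.124, 0, 0], [0.005, 0.315, 0.137, 0, 0], [0.005, 0.33, 0.144, 0, 0], [0.005, 0.3345, 0.146, 0, 0]]
  ]
}}

```text
time_s: 5.22
tool_pos: [0.6243, 0.273, 0.1156]
tool_rot: [179.9, 0.2, 90.6]
force: [-1.0, -0.3, -0.7]
grip_width: 0.0131
```

Run:
```python
from h import *
pose(); w=snap('wrist','w2.png');snap('side','s2.png')
```

```text
5.22 [0.6243 0.273  0.1156] [179.86   0.25  90.57] [-1.  -0.3 -0.7] 0.0131
```

View pics/w2.png

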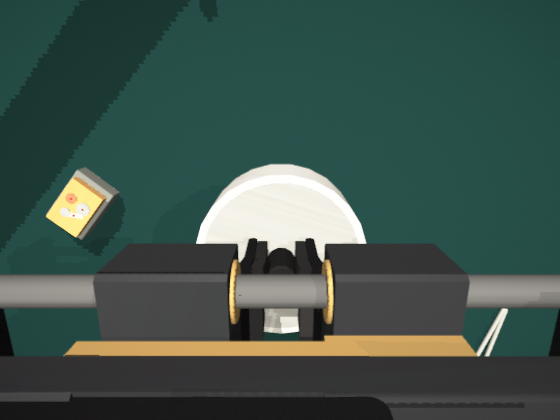

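View pics/s2.png

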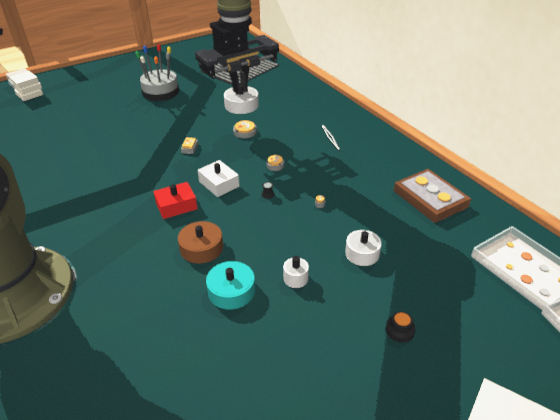

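Wrist view: the cover hangs level with its lid at about (282,250), and the rectangular movement at (83,203) is clear. Side view: the cover at (241,98) hangs upright above the large movement at (245,128).

>>> {"api": "servo_tool", "payload": {
  "plan": [
    [[0.005, -0.0065, 0.0018, 0.0, 0], [0.005, -0.0065, 0.0018, 0.01, 0], [0.005, -0.0065, 0.0018, 0.02, 0], [0.005, -0.0065, 0.0018, 0.03, 0], [0.005, -0.0065, 0.0018, 0.03, 0], [0.005, -0.0065, 0.0018, 0.03, 0]]
  ]
}}

```text
time_s: 5.82
tool_pos: [0.6254, 0.2608, 0.0849]
tool_rot: [180.0, 0.4, 90.3]
force: [1.2, 1.0, -0.6]
grip_width: 0.013
```

>>> {"api": "servo_tool", "payload": {
  "plan": [
    [[0.005, 0.0055, 0.001, 0.0, 0], [0.005, 0.0055, 0.001, 0, 0], [0.005, 0.0055, 0.001, 0, 0], [0.005, 0.0055, 0.001, 0, 0], [0.005, 0.0055, 0.001, 0, 0]]
  ]
}}

```text
time_s: 6.23
tool_pos: [0.6266, 0.2664, 0.0852]
tool_rot: [179.9, 0.4, 90.3]
force: [0.1, -0.9, -1.4]
grip_width: 0.0132
```

>>> {"api": "servo_tool", "payload": {
  "plan": [
    [[0.005, 0, 0, 0.006, 0], [0.005, 0, 0, 0.013, 0], [0.005, 0, 0, 0.02, 0], [0.005, 0, 0, 0.027, 0], [0.005, 0, 0, 0.033, 0], [0.005, 0, 0, 0.038, 0], [0.005, 0, 0, 0.041, 0], [0.005, 0, 0, 0.043, 0], [0.005, 0, 0, 0.0445, 0], [0.005, 0, 0, 0.0455, 0], [0.005, 0, 0, 0.046, 0], [0.005, 0, 0, 0.046, 0]]
  ]
}}

```text
time_s: 7.23
tool_pos: [0.6268, 0.2661, 0.0395]
tool_rot: [179.9, 0.4, 90.3]
force: [1.0, 0.9, -0.5]
grip_width: 0.0132
```

>>> {"api": "servo_tool", "payload": {
  "plan": [
    [[0.005, 0, 0, 0.0005, 0], [0.005, 0, 0, 0.001, 0], [0.005, 0, 0, 0.0015, 0], [0.005, 0, 0, 0.002, 0], [0.005, 0, 0, 0.002, 0]]
  ]
}}

```text
time_s: 7.65
tool_pos: [0.627, 0.2662, 0.0384]
tool_rot: [179.9, 0.4, 90.3]
force: [-2.3, -0.6, 4.8]
grip_width: 0.0126
```

The force shows contact with the bench at grasp height. I release and retreat.

>>> {"api": "servo_tool", "payload": {
  "plan": [
    [[0.02, 0, 0, 0, 0], [0.03, 0, 0, 0, 0], [0.04, 0, 0, 0, 0], [0.05, 0, 0, 0, 0], [0.05, 0, 0, 0, 0], [0.05, 0, 0, -0.02, 0], [0.05, 0, 0, -0.05, 0], [0.05, 0, 0, -0.08, 0], [0.05, 0, 0, -0.1, 0], [0.05, 0, 0, -0.11, 0], [0.05, 0, 0, -0.11, 0]]
  ]
}}

```text
time_s: 8.57
tool_pos: [0.6284, 0.2677, 0.1513]
tool_rot: [179.7, 0.3, 90.3]
force: [1.0, -0.5, 0.4]
grip_width: 0.0499
```

```bash
cat >> h.py <<'E'
def knob(c,xy):
    P=cloud(c); m=(np.hypot(P[...,0]-xy[0],P[...,1]-xy[1])<.02)&(P[...,2]>.052)&(P[...,2]<.062)
    l=(np.hypot(P[...,0]-xy[0],P[...,1]-xy[1])<.06)&(abs(P[...,2]-.033)<.006); q=P[l]
    A=np.c_[q[:,:2]-q[:,:2].mean(0),np.ones(len(q))]; s=np.linalg.lstsq(A,q[:,2],rcond=None)[0]
    print('knob',P[m].mean(0).round(4),m.sum(),'lid z',s[2].round(4),'slope',s[:2].round(3))
E
python3 - <<'E'
from h import *
pose(); knob(snap('wrist'),(.6265,.2665))
E
```

```text
8.57 [0.6284 0.2677 0.1513] [179.65   0.26  90.32] [ 1.  -0.5  0.4] 0.0499
knob [0.6266 0.2664 0.0559] 270 lid z 0.0347 slope [-0.001 -0.003]
```

>>> {"api": "servo_tool", "payload": {
  "plan": [
    [[0.05, -0.3, -0.014, 0, 0.005], [0.05, -0.3, -0.014, 0, 0.005], [0.05, -0.3, -0.014, 0, 0.005], [0.05, -0.3, -0.014, 0, 0.005], [0.05, -0.3, -0.014, 0, 0.005], [0.05, -0.3, -0.014, 0, 0.005], [0.05, -0.3, -0.014, 0, 0.005], [0.05, -0.3, -0.014, 0, 0.005], [0.05, -0.3, -0.014, 0, 0.005]]
  ]
}}

```text
time_s: 9.37
tool_pos: [0.6131, -0.039, 0.1488]
tool_rot: [-180.0, 0.5, 89.5]
force: [-0.8, -0.3, 0.4]
grip_width: 0.0501
```

>>> {"api": "servo_tool", "payload": {
  "plan": [
    [[0.05, -0.221, -0.011, 0, 0], [0.05, -0.221, -0.011, 0, 0], [0.05, -0.221, -0.011, 0, 0], [0.05, -0.221, -0.011, 0, 0], [0.05, -0.221, -0.011, 0, 0], [0.05, -0.221, -0.011, 0, 0], [0.05, -0.221, -0.011, 0, 0], [0.05, -0.221, -0.011, 0, 0], [0.05, -0.221, -0.011, 0, 0]]
  ]
}}

```text
time_s: 10.12
tool_pos: [0.6007, -0.2569, 0.149]
tool_rot: [-179.9, 0.4, 89.7]
force: [1.0, 0.9, -0.5]
grip_width: 0.0496
```

Run:
```python
from h import *
pose(); knob(snap('wrist'),(.606,-.253))
```

```text
10.12 [ 0.6007 -0.2569  0.149 ] [-179.87    0.37   89.7 ] [ 1.   0.9 -0.5] 0.0496
knob [ 0.6074 -0.2534  0.0559] 282 lid z 0.0346 slope [-0.    -0.006]
```

Delta to the knob is X +0.0067, Y +0.0035, and the descent is 0.111.

>>> {"api": "servo_tool", "payload": {
  "plan": [
    [[0.05, 0.0035, 0.0067, 0.02, 0], [0.05, 0.0035, 0.0067, 0.05, 0], [0.05, 0.0035, 0.0067, 0.075, 0], [0.05, 0.0035, 0.0067, 0.095, 0], [0.05, 0.0035, 0.0067, 0.105, 0], [0.05, 0.0035, 0.0067, 0.11, 0], [0.05, 0.0035, 0.0067, 0.111, 0], [0.05, 0.0035, 0.0067, 0.111, 0]]
  ]
}}

```text
time_s: 10.83
tool_pos: [0.6084, -0.2533, 0.0392]
tool_rot: [-180.0, 0.4, 89.8]
force: [0.2, 0.8, 0.6]
grip_width: 0.0502
```

>>> {"api": "servo_tool", "payload": {
  "plan": [
    [[0.03, 0, 0, 0, 0], [0.02, 0, 0, 0, 0], [0.01, 0, 0, 0, 0], [0.005, 0, 0, 0, 0], [0.005, 0, 0, 0, 0], [0.005, 0, 0, 0, 0], [0.005, 0, 0, 0, 0], [0.005, 0, 0, 0, 0]]
  ]
}}

```text
time_s: 11.5
tool_pos: [0.6084, -0.2533, 0.0392]
tool_rot: [-180.0, 0.4, 89.8]
force: [0.4, 0.8, 0.4]
grip_width: 0.0129
```

>>> {"api": "servo_tool", "payload": {
  "plan": [
    [[0.005, 0, 0, -0.01, 0], [0.005, 0, 0, -0.025, 0], [0.005, 0, 0, -0.045, 0], [0.005, 0, 0, -0.065, 0], [0.005, 0, 0, -0.075, 0], [0.005, 0, 0, -0.08, 0], [0.005, 0, 0, -0.08, 0]]
  ]
}}

```text
time_s: 12.08
tool_pos: [0.609, -0.253, 0.1205]
tool_rot: [179.9, 0.4, 89.8]
force: [-0.8, 0.1, -1.2]
grip_width: 0.0128
```

>>> {"api": "servo_tool", "payload": {
  "plan": [
    [[0.005, 0.01, 0, 0, 0], [0.005, 0.04, 0.001, 0, 0], [0.005, 0.075, 0.001, 0, 0], [0.005, 0.11, 0.002, 0, 0], [0.005, 0.145, 0.002, 0, 0], [0.005, 0.18, 0.003, 0, 0], [0.005, 0.215, 0.003, 0, 0], [0.005, 0.25, 0.004, 0, 0], [0.005, 0.285, 0.004, 0, 0], [0.005, 0.315, 0.005, 0, 0], [0.005, 0.335, 0.005, 0, 0], [0.005, 0.341, 0.005, 0, 0]]
  ]
}}

```text
time_s: 13.08
tool_pos: [0.6133, 0.0948, 0.1163]
tool_rot: [-179.9, 0.3, 90.3]
force: [0.2, 0.8, -0.6]
grip_width: 0.0129
```

>>> {"api": "servo_tool", "payload": {
  "plan": [
    [[0.005, 0, 0, 0, 0], [0.005, 0, 0, 0, 0], [0.005, 0, 0, 0, 0]]
  ]
}}

```text
time_s: 13.33
tool_pos: [0.6128, 0.093, 0.1156]
tool_rot: [-179.8, 0.3, 90.2]
force: [0.9, -0.2, -1.6]
grip_width: 0.0132
```

>>> {"api": "servo_tool", "payload": {
  "plan": [
    [[0.005, -0.0027, 0.002, 0.0, 0], [0.005, -0.0027, 0.002, 0.01, 0], [0.005, -0.0027, 0.002, 0.02, 0], [0.005, -0.0027, 0.002, 0.03, 0], [0.005, -0.0027, 0.002, 0.03, 0], [0.005, -0.0027, 0.002, 0.03, 0]]
  ]
}}

```text
time_s: 13.83
tool_pos: [0.6137, 0.0899, 0.0841]
tool_rot: [-179.7, 0.4, 90.1]
force: [0.5, 0.1, -0.4]
grip_width: 0.0127
```

>>> {"api": "servo_tool", "payload": {
  "plan": [
    [[0.005, 0, 0.001, 0.006, 0], [0.005, 0, 0.001, 0.013, 0], [0.005, 0, 0.001, 0.02, 0], [0.005, 0, 0.001, 0.027, 0], [0.005, 0, 0.001, 0.033, 0], [0.005, 0, 0.001, 0.037, 0], [0.005, 0, 0.001, 0.04, 0], [0.005, 0, 0.001, 0.042, 0], [0.005, 0, 0.001, 0.0435, 0], [0.005, 0, 0.001, 0.044, 0], [0.005, 0, 0.001, 0.0445, 0], [0.005, 0, 0.001, 0.0445, 0]]
  ]
}}

```text
time_s: 14.83
tool_pos: [0.6146, 0.0896, 0.0398]
tool_rot: [-179.7, 0.4, 90.1]
force: [0.5, 0.6, -0.5]
grip_width: 0.013
```

>>> {"api": "servo_tool", "payload": {
  "plan": [
    [[0.005, 0, 0, 0.0005, 0], [0.005, 0, 0, 0.001, 0], [0.005, 0, 0, 0.0012, 0], [0.005, 0, 0, 0.0012, 0]]
  ]
}}

```text
time_s: 15.17
tool_pos: [0.6148, 0.0897, 0.0392]
tool_rot: [-179.7, 0.4, 90.1]
force: [-2.3, -0.3, 2.5]
grip_width: 0.0129
```

>>> {"api": "servo_tool", "payload": {
  "plan": [
    [[0.02, 0, 0, 0, 0], [0.03, 0, 0, 0, 0], [0.04, 0, 0, 0, 0], [0.05, 0, 0, 0, 0], [0.05, 0, 0, 0, 0], [0.05, 0, 0, -0.02, 0], [0.05, 0, 0, -0.05, 0], [0.05, 0, 0, -0.08, 0], [0.05, 0, 0, -0.1, 0], [0.05, 0, 0, -0.11, 0], [0.05, 0, 0, -0.11, 0]]
  ]
}}

```text
time_s: 16.08
tool_pos: [0.6169, 0.0906, 0.1518]
tool_rot: [-180.0, 0.3, 90.1]
force: [-0.3, -0.8, 0.1]
grip_width: 0.0498
```

Run:
```python
from h import *
pose(); knob(snap('wrist'),(.6145,.0905))
```

```text
16.08 [0.6169 0.0906 0.1518] [-179.99    0.29   90.14] [-0.3 -0.8  0.1] 0.0498
knob [0.6145 0.0895 0.0559] 266 lid z 0.0346 slope [-0.002 -0.006]
```

>>> {"api": "servo_tool", "payload": {
  "plan": [
    [[0.05, -0.331, -0.155, 0, 0], [0.05, -0.331, -0.155, 0, 0], [0.05, -0.331, -0.155, 0, 0], [0.05, -0.331, -0.155, 0, 0], [0.05, -0.331, -0.155, 0, 0], [0.05, -0.331, -0.155, 0, 0], [0.05, -0.331, -0.155, 0, 0], [0.05, -0.331, -0.155, 0, 0], [0.05, -0.331, -0.155, 0, 0], [0.05, -0.331, -0.155, 0, 0], [0.05, -0.331, -0.155, 0, 0], [0.05, -0.331, -0.155, 0, 0]]
  ]
}}

```text
time_s: 17.13
tool_pos: [0.4611, -0.2397, 0.1506]
tool_rot: [-179.7, 0.3, 90.2]
force: [0.3, -0.4, 0.9]
grip_width: 0.0499
```

Run:
```python
from h import *
pose(); knob(snap('wrist'),(.4615,-.2405))
```

```text
17.13 [ 0.4611 -0.2397  0.1506] [-179.68    0.27   90.17] [ 0.3 -0.4  0.9] 0.0499
knob [ 0.4623 -0.2402  0.0559] 271 lid z 0.0345 slope [ 0.001 -0.014]
```

>>> {"api": "servo_tool", "payload": {
  "plan": [
    [[0.05, -0.0005, 0.001, 0.02, 0], [0.05, -0.0005, 0.001, 0.05, 0], [0.05, -0.0005, 0.001, 0.075, 0], [0.05, -0.0005, 0.001, 0.095, 0], [0.05, -0.0005, 0.001, 0.105, 0], [0.05, -0.0005, 0.001, 0.11, 0], [0.05, -0.0005, 0.001, 0.112, 0], [0.05, -0.0005, 0.001, 0.112, 0]]
  ]
}}

```text
time_s: 17.85
tool_pos: [0.4626, -0.2399, 0.0391]
tool_rot: [-179.7, 0.3, 90.3]
force: [-0.6, 0.2, -0.4]
grip_width: 0.05
```

>>> {"api": "servo_tool", "payload": {
  "plan": [
    [[0.03, 0, 0, 0, 0], [0.02, 0, 0, 0, 0], [0.01, 0, 0, 0, 0], [0.005, 0, 0, 0, 0], [0.005, 0, 0, 0, 0], [0.005, 0, 0, 0, 0], [0.005, 0, 0, 0, 0], [0.005, 0, 0, 0, 0]]
  ]
}}

```text
time_s: 18.52
tool_pos: [0.4627, -0.2399, 0.0393]
tool_rot: [-179.7, 0.3, 90.3]
force: [-0.1, 0.5, 2.2]
grip_width: 0.0132
```

>>> {"api": "servo_tool", "payload": {
  "plan": [
    [[0.005, 0, 0, -0.01, 0], [0.005, 0, 0, -0.025, 0], [0.005, 0, 0, -0.045, 0], [0.005, 0, 0, -0.065, 0], [0.005, 0, 0, -0.075, 0], [0.005, 0, 0, -0.08, 0], [0.005, 0, 0, -0.08, 0]]
  ]
}}

```text
time_s: 19.1
tool_pos: [0.4638, -0.2397, 0.1203]
tool_rot: [-179.8, 0.3, 90.3]
force: [1.0, 0.6, -0.2]
grip_width: 0.0133
```

>>> {"api": "servo_tool", "payload": {
  "plan": [
    [[0.005, 0.005, 0.005, 0, 0], [0.005, 0.02, 0.021, 0, 0], [0.005, 0.04, 0.042, 0, 0], [0.005, 0.06, 0.063, 0, 0], [0.005, 0.08, 0.084, 0, 0], [0.005, 0.1, 0.105, 0, 0], [0.005, 0.12, 0.126, 0, 0], [0.005, 0.138, 0.144, 0, 0], [0.005, 0.148, 0.155, 0, 0], [0.005, 0.152, 0.159, 0, 0], [0.005, 0.152, 0.159, 0, 0], [0.005, 0.152, 0.159, 0, 0]]
  ]
}}

```text
time_s: 20.1
tool_pos: [0.6208, -0.0883, 0.1185]
tool_rot: [-179.7, 0.4, 90.2]
force: [-0.2, -1.3, -0.1]
grip_width: 0.0131
```

>>> {"api": "servo_tool", "payload": {
  "plan": [
    [[0.005, 0, 0, 0.005, 0], [0.005, 0, 0, 0.015, 0], [0.005, 0, 0, 0.025, 0], [0.005, 0, 0, 0.03, 0], [0.005, 0, 0, 0.03, 0], [0.005, 0, 0, 0.03, 0]]
  ]
}}

```text
time_s: 20.6
tool_pos: [0.6201, -0.0886, 0.0878]
tool_rot: [-179.7, 0.4, 90.2]
force: [0.1, 0.2, -0.2]
grip_width: 0.013
```

Delta is X +0.002, Y +0.0017. The descent to TCP 0.039 is 0.0488.

>>> {"api": "servo_tool", "payload": {
  "plan": [
    [[0.005, 0.0017, 0.002, 0.006, 0], [0.005, 0.0017, 0.002, 0.013, 0], [0.005, 0.0017, 0.002, 0.02, 0], [0.005, 0.0017, 0.002, 0.027, 0], [0.005, 0.0017, 0.002, 0.034, 0], [0.005, 0.0017, 0.002, 0.039, 0], [0.005, 0.0017, 0.002, 0.043, 0], [0.005, 0.0017, 0.002, 0.045, 0], [0.005, 0.0017, 0.002, 0.0465, 0], [0.005, 0.0017, 0.002, 0.0475, 0], [0.005, 0.0017, 0.002, 0.048, 0], [0.005, 0.0017, 0.002, 0.048, 0]]
  ]
}}

```text
time_s: 21.6
tool_pos: [0.6219, -0.0872, 0.0399]
tool_rot: [-179.7, 0.4, 90.2]
force: [-0.0, 0.4, -1.2]
grip_width: 0.013
```

>>> {"api": "servo_tool", "payload": {
  "plan": [
    [[0.005, 0, 0, 0.0005, 0], [0.005, 0, 0, 0.001, 0], [0.005, 0, 0, 0.0012, 0], [0.005, 0, 0, 0.0012, 0]]
  ]
}}

```text
time_s: 21.93
tool_pos: [0.6221, -0.0873, 0.0393]
tool_rot: [-179.7, 0.4, 90.2]
force: [-0.8, -1.2, 2.2]
grip_width: 0.0132
```

>>> {"api": "servo_tool", "payload": {
  "plan": [
    [[0.02, 0, 0, 0, 0], [0.03, 0, 0, 0, 0], [0.04, 0, 0, 0, 0], [0.05, 0, 0, 0, 0], [0.05, 0, 0, 0, 0], [0.05, 0, 0, -0.02, 0], [0.05, 0, 0, -0.05, 0], [0.05, 0, 0, -0.08, 0], [0.05, 0, 0, -0.1, 0], [0.05, 0, 0, -0.11, 0], [0.05, 0, 0, -0.11, 0]]
  ]
}}

```text
time_s: 22.85
tool_pos: [0.6243, -0.0869, 0.1518]
tool_rot: [-180.0, 0.4, 90.2]
force: [0.3, 0.1, 0.9]
grip_width: 0.0501
```

Run:
```python
from h import *
pose(); knob(snap('wrist'),(.622,-.087)); snap('side','s3.png')
```

```text
22.85 [ 0.6243 -0.0869  0.1518] [-179.99    0.35   90.22] [0.3 0.1 0.9] 0.0501
knob [ 0.6218 -0.0876  0.0559] 273 lid z 0.0345 slope [ 0.001 -0.018]
```

>>> {"api": "servo_tool", "payload": {
  "plan": [
    [[0.05, -0.2, 0, -0.1, 0], [0.05, -0.2, 0, -0.1, 0], [0.05, -0.2, 0, -0.1, 0], [0.05, -0.2, 0, -0.1, 0], [0.05, -0.2, 0, -0.1, 0], [0.05, -0.2, 0, -0.1, 0], [0.05, -0.2, 0, -0.1, 0], [0.05, -0.2, 0, -0.1, 0], [0.05, -0.2, 0, -0.1, 0]]
  ]
}}

```text
time_s: 23.7
tool_pos: [0.6235, -0.2835, 0.2469]
tool_rot: [-179.5, 0.2, 90.3]
force: [0.1, 0.1, 0.4]
grip_width: 0.05
```

Run:
```python
from h import *
t=snap('top','top2.png')
for n,xy,R,h in [('cL',(.626,.267),.06,.033),('cM',(.6145,.09),.05,.033),('cS',(.622,-.087),.04,.033),('mR',(.4715,.271),.045,.02),('cR',(.469,.098),.055,.033),('loupe',(.544,.005),.03,.026),('pot',(.547,-.43),.04,.032)]: print(n,circ(t,xy,R,h))
```

```text
cL (626.7, 265.7, 43.8, np.float64(0.0327), np.int64(885))
cM (613.9, 89.0, 33.1, np.float64(0.0333), np.int64(514))
cS (620.9, -87.5, 23.1, np.float64(0.0346), np.int64(247))
mR (470.7, 271.7, 22.6, np.float64(0.0182), np.int64(178))
cR (469.4, 98.9, 47.4, np.float64(0.0327), np.int64(714))
loupe (544.5, 4.7, 12.7, np.float64(0.0257), np.int64(78))
pot (545.4, -432.2, 15.7, np.float64(0.0304), np.int64(59))
```

View pics/top2.png

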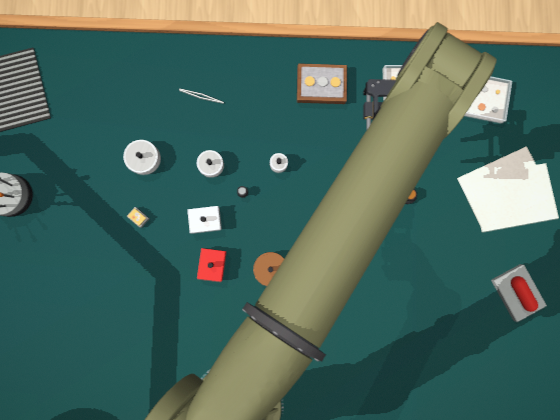

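View pics/s3.png

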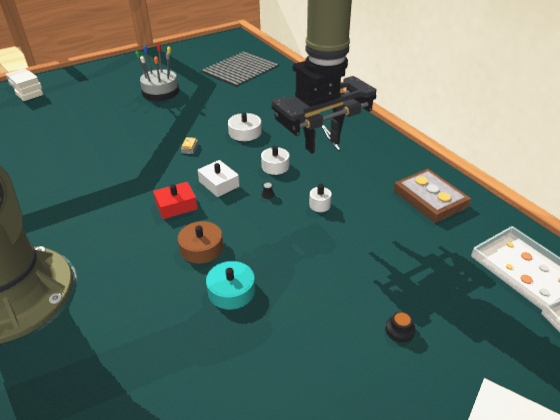

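Top view: the covers stand at (142,157), (210,163) and (279,162), where the movements were. Side view: all three covers are flat, with the gripper clear of them. I am handing in.

```bash
python3 -c "
from cell import env
print(env.sign_off())"
```

```text
the job is handed in; nothing more can be done
None
```

I set the large, medium and small round covers over their own movements, released them and handed the job in at about 24 s. No verdict was reported.

- **Position:** in the last top view each cover centre was within about 2 mm of where its movement was measured at the start (limit 12 mm).
- **Height:** the wrist camera, read after each release, put all three lids at 0.0345–0.0347 m. They read 0.0345–0.0346 m while the medium and small covers still stood on the bench, so the rims are down.
- **Tilt:** the large and medium lids read flat, with a slope of 0.006 or less. The small lid read a slope of 0.018, against 0.014 before I lifted it. I put that down to depth error on a small lid. It is well under 0.06 either way.
- **Things to leave alone:** the rectangular movement, the rectangular cover and the loupe measured within 1 mm of their starts. The oil pot measured 3 mm off, but the arm partly hid it in that view and nothing went near it.

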